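Draw the long socket wrench out of the parts organizer

ROBOT

A 6-joint arm with a two-finger parallel gripper is mounted at the origin on the work surface. World frame = base frame: x ahead of the robot, y to its left, z up, the work surface at z = 0. Lengths are in m, angles in rad, forces in N, time in s.
With the tool pointing down it reaches from about 0.425 to 0.95 m from the base axis. Payload 3.5 kg.
Tool frame: the origin (TCP) lies at the centre of the arm's flange, where the gripper is bolted on; the fingertips stand 173 mm ahead of it and the grasp point (between the pads) lies 155 mm ahead of it (ctrl.tcp_to_grasp is the distance from the TCP to the grasp point, in m); z points along the fingers, x is the direction in which the jaws open and shut, and the axes are right-handed (so a half turn about z gives the same grasp; the last joint's range is limited). The gripper opens to 85 mm and grips with 20 to 120 N. Pads are 22 mm wide; open, the fingers measure 114 mm over their backs; the gripper's body (76 mm by 85 mm) begins 54 mm behind the grasp point. The pads swing forward as they close: fully open they stand 13 mm farther back than shut.
Start: joints at [-0.15, 0.286, 1.577, -0, 1.279, -0.15], TCP at [0.675, 0, 0.405] pointing down, gripper open.
Joint ranges: [-2.77, 2.77], [-0.9, 2.22], [0.21, 2.48], [-1.53, 4.67], [0.24, 2.81], [-2.84, 2.84]. Speed limits (rad/s): [2.79, 2.79, 3.14, 3.14, 3.14, 3.14].

INTERFACE

Orientations are given as a unit quaternion [x, y, z, w].
In Python, from plant import readout, imaging, ctrl, spotter gives the robot as it stands.
- The arm moves only by the tool apply_moves, never from a script. Its argument "steps" is a list of rows, each an object of numbers: "tx", "ty", "tz": the shift along the tool's x, y, z in mm; "wx", "wy", "wz": the turn, a rotation vector about the tool's x, y, z in rad. In form: [{"tx": .., "ty": .., "tz": .., "wx": .., "wy": .., "wz": ..}, ...]. A call has 1 to 12 rows; each row is the pose to reach, as a shift and turn from the pose commanded when the call began, along the tool's axes at that moment; what a row does not reach only later rows make up. A row lasts 1/10 s, in which the tool goes at most 50 mm and 8.59 degrees, less where a joint would pass 70% of its speed; a pose out of reach is approached as far as the arm can. A call with a gripper value outside its range is refused whole. "hand" is the opening, from 0 (shut) to 1 (fully open), set as the call begins (left out, the last holds). The fingers move at their own pace and stop on an object; "force" is the grip in N (left out, the last holds). Time passes only in rows, so rows that repeat a pose let the fingers close. It gives the time, the measured TCP pose, the force and the opening at its end, in the units of the state.
- readout.get_state(): the state, without advancing time (a new reading comes with each control period).
- imaging.read_camera(name): name is "scene" or "side" or "wrist"; returns a dict with "img" (400x640x3 uint8, red, green, blue), "vfov" (degrees; the focal length in pixels is half the picture's height over the tangent of half this angle, whatever the lens; pixels are square), "cx", "cy" (the principal point, pixels), "k1" (the pictures are not rectified: a ray, as slopes to the right and down, at radius r is drawn at 1 + k1 r^2 times it, then the intrinsics apply), "R" (3x3) and "t" (3): a world point X has camera coordinates R X + t; the wrist camera has in their place "tool_from_camera" (4x4, takes a point from camera to tool coordinates, whose origin is the TCP and whose axes are the tool frame's). Camera axes: x right, y down, z forward; pixel columns grow to the right and rows downward; lengths in m; the calibration is good to about 2 mm. A picture is of the moment at which its call begins: read the wrist's pose just before it. There is no depth.
- ctrl.sign_off(): hands the job in, once; it reports no verdict.
Trained networks look in the newest picture that a camera, given by its name, has taken for a name from the list of things; names that differ only in an ending like _2 or _b are one class to them, and where a whole thing is asked for, a point or a joint stands for the part that bears it (a point fixed in the world has none). Each returns a list of dicts, best first, with "confidence" (0 to 1); they miss things now and then, are a little off and sometimes report something else, mostly with a low value. They report only what shows in the picture. A call takes as long as a camera call.
- spotter.trace(camera, label): "region" (400x640 bool, what is visible of it) and "uv" ([column, row] in pixels, amid what is visible of it).
The state is a dict: "time": time; "qpos": joint angles; "dq": joint speeds; "joint_efforts": joint torques, N m; "eef_pos": TCP position; "tcp_rot": TCP orientation; "contact_force": force on the tool from outside, world axes, zero at the start; "wrist_torque": the same for the moment, N m; "opening": opening from 0.0 (shut) to 1.0 (fully open).
Only numpy, scipy, OpenCV 4.12 (cv2) and the standard library are available. Lean on these libraries where they do the work, as an engineer would, in place of code of your own. Each camera call takes 0.05 s, during which the arm holds its last target.

TASK

Swing the organizer's clear cover, which has an upright knob, a quarter turn round to its open stop, then draw the long socket wrench out through the opening: it is longer than the opening, so tilt it and bring it out handle end first. Finish while still holding the wrench in the gripper, motionless, with its whole length at least 6 cm above the organizer's top deck and touching nothing but the gripper. Leave the cover open and the other things on the counter where they are.

Things in the scene. Friction and masses are not known exactly. Their poses are not given: they have to be found in the camera images.
- organizer: Fixed blue box 310 (x) x 160 (y) x 60 mm high. Origin: centre of its underside; x lengthwise away from the robot, y left, z up. Its deck (underside 56, top 60 mm up) is closed but for one opening, x -15 to +135, y -65 to +65 mm. Floor 4 mm thick, walls 5. Inside, two ribs across y (8 mm thick, tops 18 mm up) at x = -55 and +105 mm carry the wrench level.
- cover (a joint): Swing of the clear cover plate (172 x 148 x 5 mm, 61 to 66 mm above the counter) about its upright pin: 0 = closed over the opening, grows clockwise seen from above, 1.571 rad = open stop, the cover then standing out over the organizer's right (-y) side. Starts between 0 and 0.3. Stays where it is left; friction 0.12 N m.
- pin (a point): Axis of the cover's pin, at the cover's underside 61 mm above the counter; at organizer x = -24, y = -74 mm.
- knob (a point): Centre, 93 mm above the counter, of the cover's upright round black knob (20 mm diameter, 74 to 112 mm above the counter), 115 mm from the pin. Turns with the cover; closed, it lies 20 degrees left of the organizer's x axis as seen from the pin. A steel bar 14 mm wide, its top 74 mm up, joins it to the pin.
- wrench_grip (a point): Place to grip the wrench: centre line of its black rubber handle, 50 mm from the handle's end and 160 mm from the socket's end. x axis along the wrench from socket to handle end, z up. At the start the wrench lies level on the ribs, centre line 27 mm above the counter, handle under the opening (its end near organizer x = +120 mm), socket under the closed near part of the deck.
- wrench_socket (a point): Centre of the wrench's socket end face, on its centre line; same axes as wrench_grip.
- wrench_end (a point): Centre of the wrench's handle end face, on its centre line; same axes as wrench_grip.
- wheel_0: Bystander: green skate wheel lying flat, 52 mm diameter, 32 mm high; one of three in a row left of the organizer. Origin at the centre of its underside.
- wheel_1: Bystander: green skate wheel lying flat, 52 mm diameter, 32 mm high; one of three in a row left of the organizer. Origin at the centre of its underside.
- wheel_2: Bystander: green skate wheel lying flat, 52 mm diameter, 32 mm high; one of three in a row left of the organizer. Origin at the centre of its underside.
- baseplate: Bystander: aluminium truck baseplate 82 x 56 x 7 mm with a boss and a pin to 29 mm high, right of the organizer (the open cover passes above it). Origin at the centre of its underside.
- grip_sleeve: Bystander: yellow silicone grip sleeve, 110 mm long along its x axis, 28 mm thick, lying beyond the organizer. Origin under its middle.
- jar: Bystander: small closed jar, 52 mm diameter, 62 mm high, beyond the organizer to the left. Origin at the centre of its underside.
- screwdriver: Bystander: screwdriver lying on the counter left of the wheels, handle to its -x. Origin on the counter under it.
- wrench: The loose straight steel socket wrench, 210 mm long, about 0.22 kg: handle 95 long x 22 wide x 18 mm thick, then a shaft of 10 mm diameter and 77 mm length, then a socket of 18 mm diameter and 38 mm length. Centre of mass about half-way along. This origin lies on its underside, half-way along its length; axes as wrench_grip.

How it is judged:
On the way, in this order (a step that is already met when the one before it is completed fails the run):
1. the cover is swung to its open stop while the wrench still lies inside (value of joint cover above 1.45 rad and height (world z) of wrench_end below 0.056 m), for 0.2 s.
2. the wrench is tilted with its handle end out through the opening and its socket end still inside (height (world z) of wrench_end above 0.08 m and height (world z) of wrench_socket below 0.055 m), for 0.1 s.
At the end, for the whole second after the job is handed in: The wrench is gripped by the fingers (over 1 N) and still (under 30 mm/s and 0.3 rad/s), both its end centres more than 120 mm above the counter (60 mm above the deck), touching neither the organizer nor any bystander; the cover stands within 0.12 rad of its open stop (above 1.45 rad) (height (world z) of each of wrench_end, wrench_socket above 0.12 m and contact force between wrench and the fingers above 1 N and contact force between wrench and organizer below 0.1 N and linear speed of wrench below 0.03 m/s and angular speed of wrench below 0.3 rad/s and value of joint cover above 1.45 rad and contact force between wrench and wheel_0 below 0.1 N and contact force between wrench and wheel_1 below 0.1 N and contact force between wrench and wheel_2 below 0.1 N and contact force between wrench and baseplate below 0.1 N and contact force between wrench and grip_sleeve below 0.1 N and contact force between wrench and jar below 0.1 N and contact force between wrench and screwdriver below 0.1 N); the arm keeps its last pose, push and grip.
It fails at once if a bystander is moved more than 30 mm (distance of any of wheel_0, wheel_1, wheel_2, baseplate, grip_sleeve, jar, screwdriver from where it was at the start of the episode above 0.03 m).
It also fails if it takes over 48 s, if anything falls off the work surface, if the arm or the gripper's body presses on something with over 40 N, if the wrist force passes 120 N, or if a joint passes its speed limit or range.

## Working session

There is one attempt and no reset: what is moved stays moved. The work goes in short steps, Python scripts to look and compute and a tool call to move; the robot and the scene stay as the last step left them, time stands still between calls to the robot, and variables do not carry over. Pictures are saved under pics/ and viewed, and the job is handed in when it is done.

Besides the shell and the picture viewer there is one more tool, called after "Emit:" as name(argument=value, ...), one argument or row to a line, values as JSON. apply_moves: Moves the arm, as the interface text tells. Its arguments: {"type":"object","properties":{"steps":{"type":"array","items":{"type":"object","properties":{"tx":{"type":"number"},"ty":{"type":"number"},"tz":{"type":"number"},"wx":{"type":"number"},"wy":{"type":"number"},"wz":{"type":"number"}}}},"hand":{"type":"number"},"force":{"type":"number"}},"required":["steps"]}

```bash
mkdir -p pics; cat > h.py <<'E'
import numpy as np, cv2
from scipy.spatial.transform import Rotation as Rn
from plant import readout, imaging, ctrl, spotter
def cam(name):
    s=readout.get_state(); c=imaging.read_camera(name)
    if name=='wrist':
        T=np.eye(4);T[:3,:3]=Rn.from_quat(s['tcp_rot']).as_matrix();T[:3,3]=s['eef_pos']
        W=T@np.array(c['tool_from_camera']); c['R']=W[:3,:3].T; c['t']=-W[:3,:3].T@W[:3,3]
    c['R']=np.array(c['R']);c['t']=np.array(c['t'])
    c['f']=200/np.tan(np.radians(c['vfov'])/2)
    return c
def save(c,n): cv2.imwrite('pics/'+n,c['img'][:,:,::-1])
def proj(c,X):
    p=np.atleast_2d(X)@c['R'].T+c['t']; s=p[:,:2]/p[:,2:]; r2=(s**2).sum(1,keepdims=True)
    return s*(1+c['k1']*r2)*c['f']+[c['cx'],c['cy']]
def ray(c,uv):
    d=(np.atleast_2d(uv)-[c['cx'],c['cy']])/c['f']; s=d.copy()
    for _ in range(20): s=d/(1+c['k1']*(s**2).sum(1,keepdims=True))
    v=np.c_[s,np.ones(len(s))]@c['R']; return -c['R'].T@c['t'],v
def onz(c,uv,z):
    o,v=ray(c,uv); return o+v*((z-o[2])/v[:,2:])
E
python3 - <<'E'
from h import *
for n in ['scene','side','wrist']:
    c=cam(n); save(c,n+'0.png'); print(n,c['vfov'],c['cx'],c['cy'],c['k1'],-c['R'].T@c['t'])
    for l in ['organizer','cover','knob','wrench','wrench_grip','wheel_0','baseplate','grip_sleeve','jar','screwdriver']:
        print(l,[(np.round(d['uv']),round(d['confidence'],2),int(d['region'].sum())) for d in spotter.trace(n,l)][:4])
print(readout.get_state())
E
```

```text
scene 56.21711728428152 320.3635712813438 194.05228210030515 -0.09008427569894831 [0.9196989  0.04777083 0.62570584]
organizer [(array([278., 219.]), 0.69, 11729)]
cover [(array([267., 228.]), 0.58, 5950)]
knob [(array([273., 230.]), 0.83, 5740)]
wrench [(array([187., 255.]), 0.37, 1234)]
wrench_grip [(array([186., 255.]), 0.15, 1297)]
wheel_0 [(array([330., 161.]), 0.82, 479), (array([353., 217.]), 0.79, 556), (array([336., 182.]), 0.57, 594), (array([369., 171.]), 0.49, 673)]
baseplate [(array([186., 256.]), 0.71, 1294)]
grip_sleeve [(array([283., 343.]), 0.59, 1197)]
jar [(array([351., 297.]), 0.94, 1011), (array([333., 186.]), 0.66, 595)]
screwdriver [(array([372., 170.]), 0.55, 753), (array([352., 296.]), 0.45, 1061), (array([270., 230.]), 0.3, 5959)]
side 49.8556809773752 321.0257495235745 200.46961789221479 -0.06263217645955295 [0.54476082 0.92395888 0.68179751]
organizer [(array([342., 199.]), 0.62, 7216)]
cover [(array([310., 184.]), 0.84, 2386), (array([352., 238.]), 0.46, 387)]
knob [(array([312., 183.]), 0.63, 2400)]
wrench [(array([306., 206.]), 0.81, 252)]
wrench_grip [
[... 980 characters left out ...]
, 1264)]
{'time': 1.65, 'qpos': array([-1.50023984e-01,  2.86263079e-01,  1.57671179e+00,  4.91552985e-06,
        1.27862484e+00, -1.50025250e-01]), 'dq': array([ 0.00018825,  0.00082281,  0.00035824, -0.00074203,  0.00066119,
       -0.00033862]), 'joint_efforts': array([ 8.88821501e-05, -4.05956054e+01, -2.92926425e+01, -1.56157639e-04,
        6.39846930e-04,  2.13111363e-06]), 'eef_pos': array([6.74976422e-01, 1.73294060e-05, 4.04743111e-01]), 'tcp_rot': array([ 1.00000000e+00, -7.44998781e-08, -3.13856538e-06, -2.85476822e-06]), 'contact_force': array([-0.22261526, -0.32764889, -0.2464186 ]), 'wrist_torque': array([-0.0400731 , -0.02358784,  0.02866949]), 'opening': 0.9986159702769443}
```

View pics/scene0.png

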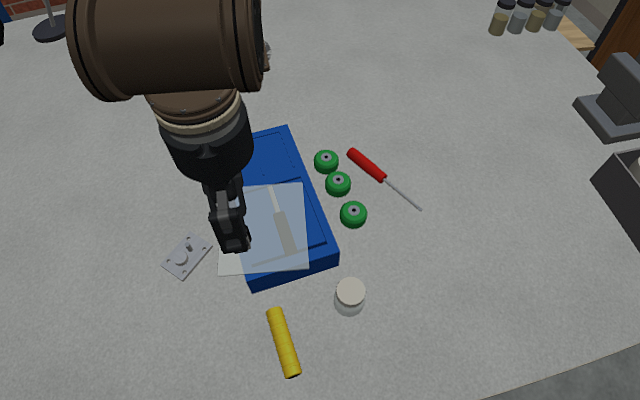

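View pics/wrist0.png

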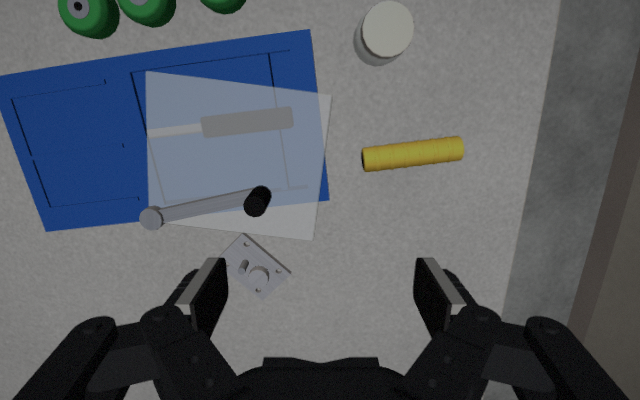

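View pics/side0.png

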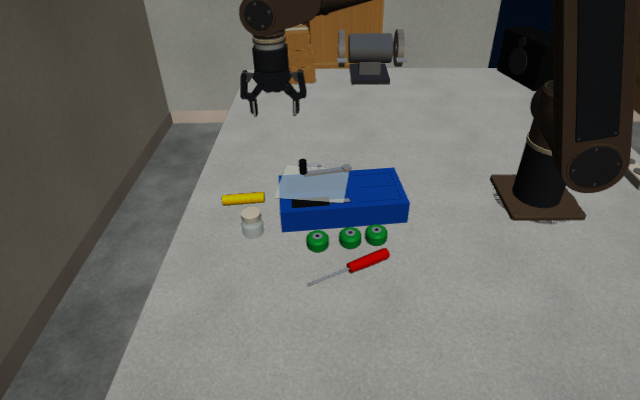

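```bash
python3 - <<'E'
import cv2
i=cv2.imread('pics/wrist0.png'); 
cv2.imwrite('pics/w0a.png',cv2.resize(i[0:270,0:350],None,fx=2.2,fy=2.2,interpolation=cv2.INTER_CUBIC))
E
```

```text
(no output)
```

View pics/w0a.png

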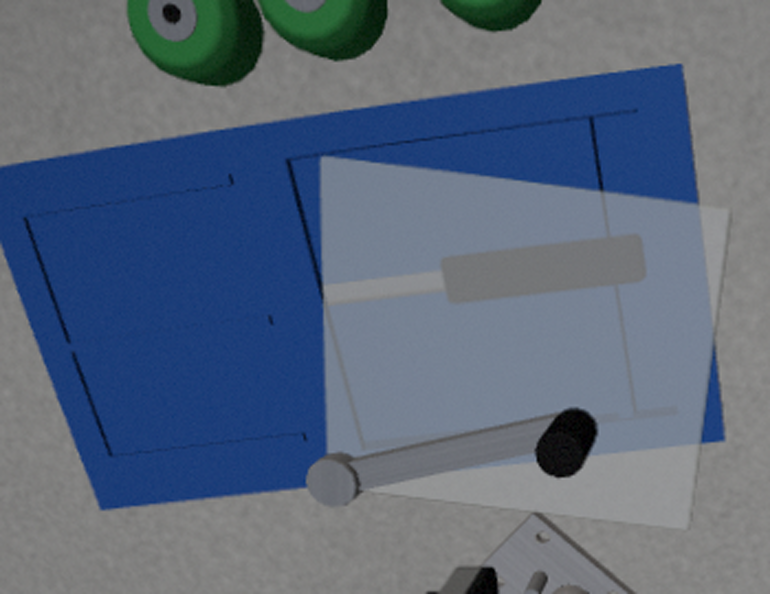

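```bash
cat > fit.py <<'E'
from h import *
import pickle
from scipy.optimize import least_squares
c=pickle.load(open('wc.pkl','rb'))
def o2w(p,q): 
    p=np.atleast_2d(p);a=p[:,:2]; C,S=np.cos(q[2]),np.sin(q[2])
    return np.c_[a@np.array([[C,S],[-S,C]])+q[:2],p[:,2]]
E
python3 - <<'E'
from h import *; import pickle
c=cam('wrist'); pickle.dump(c,open('wc.pkl','wb'))
from fit import *
print('view dir',c['R'][2])
P=[(155,80,60),(155,-80,60),(-155,-80,60)]; U=np.array([(682,64),(724,440),(102,510)])/2.2
P=np.array(P)/1000
r=least_squares(lambda q:(proj(c,o2w(P,q))-U).ravel(),[.6,.1,0])
q=r.x; print(q,r.fun)
for n,p in dict(NL=(-155,80,60),a=(-15,65,60),b=(135,65,60),d=(135,-65,60),e=(-15,-65,60),pin=(-24,-74,75)).items():
    print(n,proj(c,o2w(np.array(p)/1000,q))*2.2)
print('pin z.075 pix->',onz(c,np.array([[333,480]])/2.2,.075))
for uv in [(565,452),(575,432)]: print(uv,onz(c,np.array([uv])/2.2,.112),onz(c,np.array([uv])/2.2,.074))
pin=o2w((-.024,-.074,.061),q)[0]
print('pin',pin)
for th in np.arange(0,.31,.05):
    a=q[2]+np.radians(20)-th
    k=pin[:2]+.115*np.array([np.cos(a),np.sin(a)])
    print(th,k,proj(c,[[*k,.112],[*k,.074]])*2.2)
w=onz(c,np.array([[442,281],[642,256]])/2.2,.034); print('handle',w,np.linalg.norm(w[1]-w[0]))
E
```

```text
view dir [ 0.00125281 -0.30057695 -0.95375674]
[0.52157997 0.03863466 0.11691177] [ 0.15333355 -0.54759494  0.76512258  0.47417054 -1.0701322   0.5772584 ]
NL [[-27.44079733 171.07368457]]
a [[284.33455469 158.6748226 ]]
b [[638.16338313 109.16268676]]
d [[678.73906621 414.92823922]]
e [[361.97768869 451.24594182]]
pin [[333.11433786 482.57110775]]
pin z.075 pix-> [[ 0.50652405 -0.03641261  0.075     ]]
(565, 452) [[ 0.62073842 -0.01063361  0.112     ]] [[ 0.61289572 -0.02336521  0.074     ]]
(575, 432) [[ 0.62508335 -0.00251082  0.112     ]] [[ 0.61787301 -0.01406021  0.074     ]]
pin [ 0.50637558 -0.03765968  0.061     ]
0.0 [0.6091146  0.01400941] [[530.56708893 390.28592513]
 [551.12771342 369.52086968]]
0.05 [0.61156858 0.00881003] [[537.97735275 403.5772552 ]
 [557.558104   381.33978828]]
0.1 [0.61375963 0.00349449] [[544.64770513 417.01590325]
 [563.34165523 393.30685576]]
0.15000000000000002 [ 0.61568228 -0.00192391] [[550.57059614 430.5592328 ]
 [568.47105681 405.38500164]]
0.2 [ 0.61733172 -0.00743162] [[555.74141942 444.1656578 ]
 [572.9414483  417.53786582]]
0.25 [ 0.61870383 -0.0130149 ] [[560.15836909 457.79479686]
 [576.75031736 429.72993389]]
0.30000000000000004 [ 0.61979517 -0.01865977] [[563.82228478 471.40760475]
 [579.89738799 441.92665577]]
handle [[0.55134361 0.04823137 0.034     ]
 [0.64603538 0.05926838 0.034     ]] 0.09533282167807783
```

Emit:
apply_moves(
  steps=[
    {"tx": -20,"ty": 4,"tz": 35,"wz": -0.15},
    {"tx": -40,"ty": 7,"tz": 70,"wz": -0.3},
    {"tx": -57,"ty": 10,"tz": 105,"wz": -0.45},
    {"tx": -57,"ty": 10,"tz": 105,"wz": -0.6},
    {"tx": -57,"ty": 10,"tz": 105,"wz": -0.75},
    {"tx": -57,"ty": 10,"tz": 105,"wz": -0.9},
    {"tx": -57,"ty": 10,"tz": 105,"wz": -1.05},
    {"tx": -57,"ty": 10,"tz": 105,"wz": -1.2},
    {"tx": -57,"ty": 10,"tz": 105,"wz": -1.35},
    {"tx": -57,"ty": 10,"tz": 105,"wz": -1.5},
    {"tx": -57,"ty": 10,"tz": 105,"wz": -1.65},
    {"tx": -57,"ty": 10,"tz": 105,"wz": -1.8},
  ],
  hand=0.4,
)

```text
$.steps[0]: bad value
```

```bash
cat >> h.py <<'E'
def tool():
    s=readout.get_state(); return Rn.from_quat(s['tcp_rot']),np.array(s['eef_pos']),s
def row(p,R):  # world TCP pos, Rotation -> row
    R0,p0,_=tool(); d=R0.inv().apply(np.array(p)-p0)*1000; w=(R0.inv()*R).as_rotvec()
    return np.round(d,1),np.round(w,3)
def down(psi): return Rn.from_matrix(np.array([[np.cos(psi),np.sin(psi),0],[np.sin(psi),-np.cos(psi),0],[0,0,-1]]).T)
Q=np.array([.52158,.03863,.11691]); PIN=np.array([.50638,-.03766])
def knob(th):
    a=Q[2]+np.radians(20)-th; return PIN+.115*np.array([np.cos(a),np.sin(a)]),a
E
python3 - <<'E'
from h import *
c=cam('wrist'); save(c,'wrist1.png')
R,p,s=tool(); print(s['time'],p,R.as_matrix().round(3),s['opening'],s['qpos'].round(2),s['contact_force'])
k,a=knob(.22); print(k,a+np.pi/2, row([*k,.255],down(a+np.pi/2)))
print(proj(c,[[*k,.112],[*k,.074]]))
E
```

```text
1.75 [6.74996425e-01 2.28898025e-05 4.04739135e-01] [[ 1. -0.  0.]
 [-0. -1.  0.]
 [ 0. -0. -1.]] 1.004525676303871 [-0.15  0.29  1.58  0.    1.28 -0.15] [-0.65030567 -0.13940369 -0.55292305]
[ 0.61791852 -0.00965716] 1.8167721771937624 (array([-57.1,   9.7, 149.7]), array([-0.   , -0.   , -1.817]))
[[253.45259891 204.40126096]
 [261.15766967 192.03020967]]
```

View pics/wrist1.png

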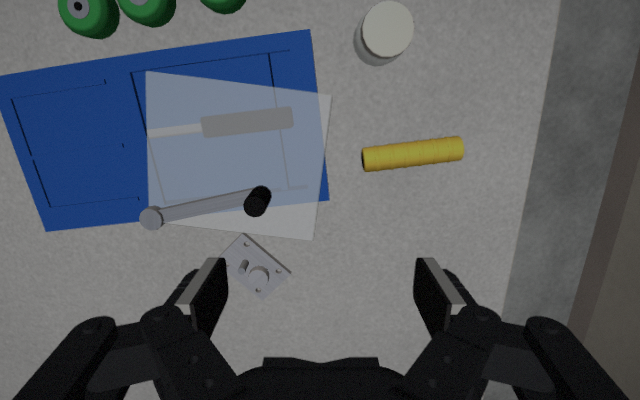

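Emit:
apply_moves(
  steps=[
    {"tx": -20,"ty": 4,"tz": 35,"wx": 0,"wy": 0,"wz": -0.15},
    {"tx": -40,"ty": 7,"tz": 70,"wx": 0,"wy": 0,"wz": -0.3},
    {"tx": -57,"ty": 10,"tz": 105,"wx": 0,"wy": 0,"wz": -0.45},
    {"tx": -57,"ty": 10,"tz": 105,"wx": 0,"wy": 0,"wz": -0.6},
    {"tx": -57,"ty": 10,"tz": 105,"wx": 0,"wy": 0,"wz": -0.75},
    {"tx": -57,"ty": 10,"tz": 105,"wx": 0,"wy": 0,"wz": -0.9},
    {"tx": -57,"ty": 10,"tz": 105,"wx": 0,"wy": 0,"wz": -1.05},
    {"tx": -57,"ty": 10,"tz": 105,"wx": 0,"wy": 0,"wz": -1.2},
    {"tx": -57,"ty": 10,"tz": 105,"wx": 0,"wy": 0,"wz": -1.35},
    {"tx": -57,"ty": 10,"tz": 105,"wx": 0,"wy": 0,"wz": -1.5},
    {"tx": -57,"ty": 10,"tz": 105,"wx": 0,"wy": 0,"wz": -1.65},
    {"tx": -57,"ty": 10,"tz": 105,"wx": 0,"wy": 0,"wz": -1.8},
  ],
  hand=0.4,
)

```text
time: 2.95
eef_pos: [0.618, -0.01, 0.2998]
tcp_rot: [0.619, 0.785, 0.0, 0.0]
contact_force: [-0.4, 0.5, 0.7]
opening: 0.398
```

```bash

python3 - <<'E'
from h import *
c=cam('wrist'); save(c,'wrist1b.png')
R,p,s=tool(); print(s['time'],p,R.as_matrix().round(3),s['opening'],s['qpos'].round(2),s['contact_force'])
k,a=knob(.23); print(k,a+np.pi/2, row([*k,.255],down(a+np.pi/2)))
print(proj(c,[[*k,.112],[*k,.074]]))
E
```

```text
3.0 [ 0.61803423 -0.00998715  0.2998361 ] [[-0.237  0.971  0.   ]
 [ 0.971  0.237 -0.   ]
 [-0.     0.    -1.   ]] 0.40277771457265726 [-0.18  0.27  1.8  -0.    1.07 -1.99] [-0.07629487 -0.01162504 -0.15205253]
[ 0.61819297 -0.01077393] 1.8067721771937624 (array([-0.8, -0. , 44.8]), array([0.   , 0.   , 0.003]))
[[318.73090723 248.9777036 ]
 [319.02455042 222.6942612 ]]
```

View pics/wrist1b.png

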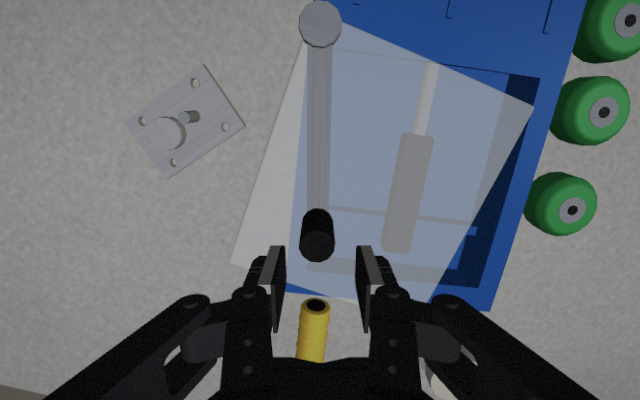

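Emit:
apply_moves(
  steps=[
    {"tx": -1,"ty": 0,"tz": 22,"wx": 0,"wy": 0,"wz": 0},
    {"tx": -1,"ty": 0,"tz": 43,"wx": 0,"wy": 0,"wz": 0},
    {"tx": -1,"ty": 0,"tz": 43,"wx": 0,"wy": 0,"wz": 0},
  ],
)

```text
time: 3.3
eef_pos: [0.6169, -0.0107, 0.2533]
tcp_rot: [0.622, 0.783, -0.002, -0.003]
contact_force: [0.2, 0.5, -0.7]
opening: 0.4
```

```bash

python3 - <<'E'
from h import *
R,p,s=tool(); print(s['time'],p,s['opening'],s['contact_force'])
for th in np.linspace(.23,1.60,13)[1:]:
    k,a=knob(th); print(round(th,3), *row([*k,p[2]],down(a+np.pi/2)))
E
```

```text
3.3 [ 0.61685931 -0.01074518  0.25329913] 0.39983732486682944 [ 0.20761313  0.53928915 -0.70778863]
0.344 [-13.4   0.7  -0. ] [-0.006 -0.002  0.105]
0.458 [-26.4  -1.5  -0.1] [-0.007 -0.002  0.219]
0.572 [-39.   -5.   -0.1] [-0.007 -0.002  0.334]
0.687 [-51.1 -10.   -0.1] [-0.007 -0.001  0.448]
0.801 [-62.6 -16.4  -0.1] [-0.007 -0.001  0.562]
0.915 [-73.3 -24.   -0. ] [-0.007 -0.     0.676]
1.029 [-83.1 -32.8  -0. ] [-0.007 -0.     0.79 ]
1.143 [-91.8 -42.6   0. ] [-0.007  0.     0.904]
1.258 [-99.3 -53.4   0.1] [-7.000e-03  1.000e-03  1.019e+00]
1.372 [-1.055e+02 -6.490e+01  1.000e-01] [-7.000e-03  1.000e-03  1.133e+00]
1.486 [-110.4  -77.1    0.2] [-0.007  0.002  1.247]
1.6 [-113.8  -89.8    0.3] [-0.007  0.002  1.361]
```

Emit:
apply_moves(
  steps=[
    {"tx": -13,"ty": 1,"tz": 0,"wx": 0,"wy": 0,"wz": 0.105},
    {"tx": -26,"ty": -1,"tz": 0,"wx": 0,"wy": 0,"wz": 0.22},
    {"tx": -39,"ty": -5,"tz": 0,"wx": 0,"wy": 0,"wz": 0.335},
    {"tx": -51,"ty": -10,"tz": 0,"wx": 0,"wy": 0,"wz": 0.45},
    {"tx": -63,"ty": -16,"tz": 0,"wx": 0,"wy": 0,"wz": 0.56},
    {"tx": -73,"ty": -24,"tz": 0,"wx": 0,"wy": 0,"wz": 0.675},
    {"tx": -83,"ty": -33,"tz": 0,"wx": 0,"wy": 0,"wz": 0.79},
    {"tx": -92,"ty": -43,"tz": 0,"wx": 0,"wy": 0,"wz": 0.905},
    {"tx": -99,"ty": -53,"tz": 0,"wx": 0,"wy": 0,"wz": 1.02},
    {"tx": -105,"ty": -65,"tz": 0,"wx": 0,"wy": 0,"wz": 1.13},
    {"tx": -110,"ty": -77,"tz": 0,"wx": 0,"wy": 0,"wz": 1.25},
    {"tx": -114,"ty": -90,"tz": 0,"wx": 0,"wy": 0,"wz": 1.36},
  ],
)

```text
time: 4.5
eef_pos: [0.5567, -0.1428, 0.2581]
tcp_rot: [0.977, 0.215, 0.001, 0.0]
contact_force: [1.0, 1.5, 0.3]
opening: 0.403
```

```bash

python3 - <<'E'
from h import *
c=cam('wrist'); save(c,'wrist2.png')
R,p,s=tool(); print(s['time'],p,s['opening'],s['contact_force'])
for th in (1.4,1.45,1.5,1.571): 
    k,a=knob(th); print(th,proj(c,[[*k,.112],[*k,.074],[*PIN,.075]]).round(),row([*k,p[2]],down(a+np.pi/2)))
E
```

```text
4.55 [ 0.55539548 -0.1433552   0.25767671] 0.3987814659704308 [ 0.06729084 -0.32342526 -0.68043546]
1.4 [[373. 285.]
 [361. 245.]
 [316.  -1.]] (array([23.1, -3.9, -0. ]), array([ 0.   ,  0.   , -0.206]))
1.45 [[359. 288.]
 [351. 247.]
 [316.  -1.]] (array([17.5, -2.9, -0. ]), array([ 0.   ,  0.   , -0.156]))
1.5 [[345. 289.]
 [340. 248.]
 [316.  -1.]] (array([11.8, -2.2, -0. ]), array([ 0.   ,  0.   , -0.106]))
1.571 [[325. 290.]
 [324. 249.]
 [316.  -1.]] (array([ 3.6, -1.6, -0. ]), array([ 0.   ,  0.   , -0.035]))
```

View pics/wrist2.png

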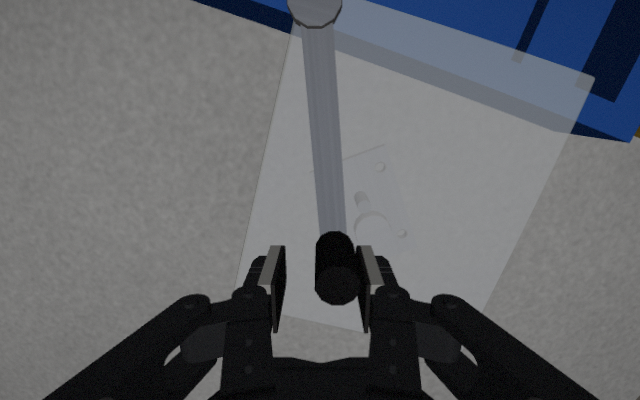

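Emit:
apply_moves(
  steps=[
    {"tx": -3,"ty": 0,"tz": 0,"wx": 0,"wy": 0,"wz": 0},
    {"tx": -6,"ty": 0,"tz": 0,"wx": 0,"wy": 0,"wz": 0},
    {"tx": -6,"ty": 0,"tz": 0,"wx": 0,"wy": 0,"wz": 0},
  ],
)

```text
time: 4.85
eef_pos: [0.5515, -0.145, 0.2575]
tcp_rot: [0.976, 0.219, 0.001, 0.0]
contact_force: [0.7, 0.4, 0.3]
opening: 0.399
```

Emit:
apply_moves(
  steps=[
    {"tx": 4,"ty": 0,"tz": 0,"wx": 0,"wy": 0,"wz": 0},
    {"tx": 4,"ty": 0,"tz": -25,"wx": 0,"wy": 0,"wz": 0},
    {"tx": 4,"ty": 0,"tz": -60,"wx": 0,"wy": 0,"wz": 0},
    {"tx": 4,"ty": 0,"tz": -100,"wx": 0,"wy": 0,"wz": 0},
  ],
)

```text
time: 5.25
eef_pos: [0.5545, -0.1427, 0.3561]
tcp_rot: [0.976, 0.219, -0.002, -0.001]
contact_force: [0.7, -0.5, -0.2]
opening: 0.404
```

```bash

python3 - <<'E'
from h import *
c=cam('wrist'); save(c,'wrist3.png')
R,p,s=tool(); print(s['time'],p,s['opening'],s['contact_force'])
for th in (1.4,1.5,1.571): 
    k,a=knob(th); print(th,proj(c,[[*k,.112],[*k,.074],[*PIN,.075]]).round())
E
```

```text
5.3 [ 0.55652347 -0.14343061  0.36552353] 0.4014120635482181 [ 2.52584285 -0.94885014  5.13547395]
1.4 [[355. 211.]
 [351. 195.]
 [323.  43.]]
1.5 [[339. 213.]
 [336. 197.]
 [323.  43.]]
1.571 [[327. 213.]
 [326. 198.]
 [323.  43.]]
```

View pics/wrist3.png

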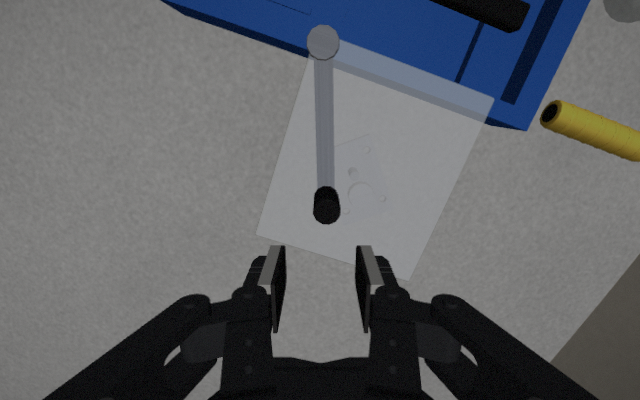

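```bash

python3 - <<'E'
from h import *
print(row([.596,.0535,.32],down(Q[2]+np.pi/2)))
E
```

```text
(array([ 119.5, -161.6,   45. ]), array([ 1.100e-02, -1.000e-03, -1.246e+00]))
```

Emit:
apply_moves(
  steps=[
    {"tx": 20,"ty": -27,"tz": 5,"wx": 0,"wy": 0,"wz": -0.14},
    {"tx": 40,"ty": -54,"tz": 10,"wx": 0,"wy": 0,"wz": -0.28},
    {"tx": 60,"ty": -81,"tz": 15,"wx": 0,"wy": 0,"wz": -0.42},
    {"tx": 80,"ty": -108,"tz": 25,"wx": 0,"wy": 0,"wz": -0.56},
    {"tx": 100,"ty": -135,"tz": 35,"wx": 0,"wy": 0,"wz": -0.7},
    {"tx": 119,"ty": -161,"tz": 45,"wx": 0,"wy": 0,"wz": -0.84},
    {"tx": 119,"ty": -161,"tz": 45,"wx": 0,"wy": 0,"wz": -0.98},
    {"tx": 119,"ty": -161,"tz": 45,"wx": 0,"wy": 0,"wz": -1.12},
    {"tx": 119,"ty": -161,"tz": 45,"wx": 0,"wy": 0,"wz": -1.245},
    {"tx": 119,"ty": -161,"tz": 45,"wx": 0,"wy": 0,"wz": -1.245},
  ],
  hand=0.55,
)

```text
time: 6.3
eef_pos: [0.5939, 0.0537, 0.3113]
tcp_rot: [0.665, 0.747, -0.0, -0.0]
contact_force: [-0.5, 0.6, 0.7]
opening: 0.555
```

```bash

python3 - <<'E'
from h import *; import pickle
c=cam('wrist'); save(c,'wrist4.png'); pickle.dump(c,open('wc4.pkl','wb'))
R,p,s=tool(); print(s['time'],p,R.as_matrix().round(3),s['opening'],s['contact_force'])
i=c['img'][:,:,::-1]; cv2.imwrite('pics/w4a.png',cv2.resize(i[:300,150:500],None,fx=2,fy=2,interpolation=cv2.INTER_CUBIC))
from fit import o2w
print((proj(c,o2w(np.array([(-15,65,60),(135,65,60),(135,-65,60),(-15,-65,60)])/1000,Q))-[150,0])*2)
E
```

```text
6.35 [0.59384594 0.05350209 0.31135331] [[-0.112  0.994 -0.001]
 [ 0.994  0.112  0.   ]
 [ 0.    -0.001 -1.   ]] 0.5503531056455333 [ 0.37469139 -1.21845307  0.38063245]
[[521.4186407  160.45586322]
 [490.19796939 568.05739553]
 [158.37815451 568.3969752 ]
 [118.57662596 161.64572494]]
```

View pics/w4a.png

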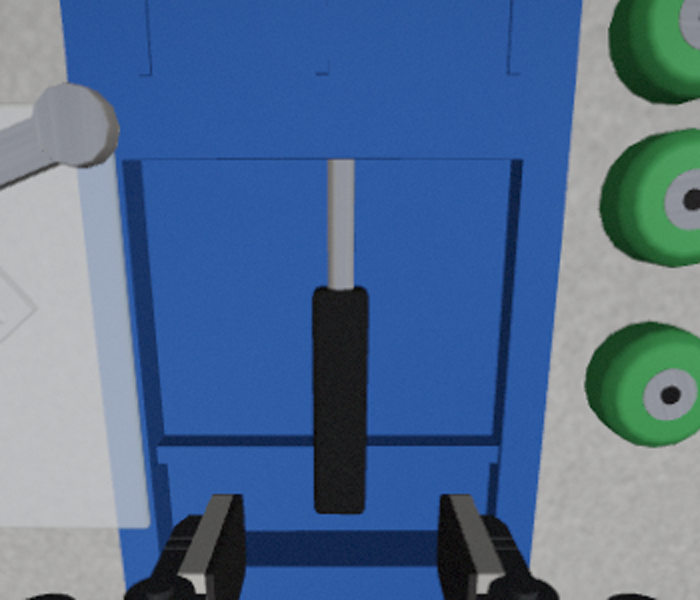

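```bash

python3 - <<'E'
from h import *; import pickle
c=pickle.load(open('wc4.pkl','rb'))
w=onz(c,np.array([(341,289),(340,512),(341,165)])/2+[150,0],.036); print(w,np.linalg.norm(w[1]-w[0]))
d=w[1]-w[0]; print(np.arctan2(d[1],d[0]))
u=np.array([np.cos(Q[2]),np.sin(Q[2])])
g1=w[1][:2]-.05*u; g2=w[0][:2]+.045*u; print(g1,g2)
g=(g1+g2)/2; print('org',(g-Q[:2])@u, (g-Q[:2])@[-u[1],u[0]])
for z in (.22,.185): print(z,row([*g,z],down(Q[2]+np.pi/2)))
E
```

```text
[[0.55023451 0.04882301 0.036     ]
 [0.64284268 0.0591209  0.036     ]
 [0.50630385 0.04373819 0.036     ]] 0.09317897304115613
0.11074356449053521
[0.59318399 0.05328871] [0.59492733 0.05407199]
org 0.07373645940012702 0.00649377075764876
0.22 (array([ 0.1,  0.3, 91.4]), array([-0.001, -0.   , -0.004]))
0.185 (array([1.000e-01, 3.000e-01, 1.264e+02]), array([-0.001, -0.   , -0.004]))
```

Emit:
apply_moves(
  steps=[
    {"tx": 0,"ty": 0,"tz": 30,"wx": 0,"wy": 0,"wz": 0},
    {"tx": 0,"ty": 0,"tz": 60,"wx": 0,"wy": 0,"wz": 0},
    {"tx": 0,"ty": 0,"tz": 90,"wx": 0,"wy": 0,"wz": 0},
    {"tx": 0,"ty": 0,"tz": 110,"wx": 0,"wy": 0,"wz": 0},
    {"tx": 0,"ty": 0,"tz": 120,"wx": 0,"wy": 0,"wz": 0},
    {"tx": 0,"ty": 0,"tz": 126,"wx": 0,"wy": 0,"wz": 0},
    {"tx": 0,"ty": 0,"tz": 126,"wx": 0,"wy": 0,"wz": 0},
  ],
)

```text
time: 7.05
eef_pos: [0.5939, 0.0531, 0.1856]
tcp_rot: [0.666, 0.746, -0.0, -0.0]
contact_force: [-0.7, 0.3, -0.7]
opening: 0.549
```

Emit:
apply_moves(
  steps=[
    {"tx": 0,"ty": 0,"tz": 0,"wx": 0,"wy": 0,"wz": 0},
    {"tx": 0,"ty": 0,"tz": 0,"wx": 0,"wy": 0,"wz": 0},
    {"tx": 0,"ty": 0,"tz": 0,"wx": 0,"wy": 0,"wz": 0},
    {"tx": 0,"ty": 0,"tz": 0,"wx": 0,"wy": 0,"wz": 0},
    {"tx": 0,"ty": 0,"tz": 0,"wx": 0,"wy": 0,"wz": 0},
    {"tx": 0,"ty": 0,"tz": 0,"wx": 0,"wy": 0,"wz": 0},
    {"tx": 0,"ty": 0,"tz": 0,"wx": 0,"wy": 0,"wz": 0},
  ],
  hand=0,
  force=100,
)

```text
time: 7.75
eef_pos: [0.5946, 0.0531, 0.1875]
tcp_rot: [0.666, 0.746, 0.001, 0.001]
contact_force: [-1.4, 0.2, 6.1]
opening: 0.234
```

```bash

python3 - <<'E'
from h import *
R,p,s=tool(); print(s['time'],p,R.as_matrix().round(3),s['opening'],s['contact_force'],s['wrist_torque'],s['qpos'].round(2))
c=cam('wrist'); save(c,'wrist5.png')
E
```

```text
7.75 [0.59457319 0.05305115 0.18752988] [[-0.114  0.994  0.003]
 [ 0.994  0.114 -0.   ]
 [-0.     0.003 -1.   ]] 0.23440524142332822 [-1.40228852  0.16567071  6.12394825] [ 0.07216314  0.12378522 -0.03704507] [-0.08  0.38  1.89  0.    0.86 -1.77]
```

View pics/wrist5.png

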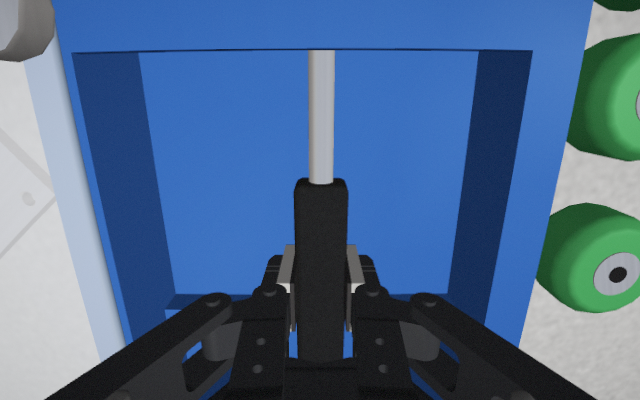

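```bash

cat > w.py <<'E'
from h import *
P0=np.array([.59457,.05305,.18753]); R0=down(Q[2]+np.pi/2)
u=np.array([np.cos(Q[2]),np.sin(Q[2]),0]); yv=np.array([-u[1],u[0],0])
S0=P0-.160*u-np.array([0,0,.1605])
def pose(dx,sz,th): # socket shift along org x mm, socket z mm, tilt deg
    Rt=Rn.from_rotvec(-np.radians(th)*yv); s=S0+u*dx/1000; s=np.array([s[0],s[1],sz/1000])
    return s+Rt.apply(P0-S0),Rt*R0
def prow(wps):
    for w in wps: print(w,*row(*pose(*w)))
E
python3 - <<'E'
from w import *
print((S0[:2]-Q[:2])@u[:2])
prow([(0,28,2),(0,28,5),(0,28,8),(0,28,11),(0,28,14)])
E
```

```text
-0.08582623939057665
(0, 28, 2) [-0.  -5.7 -6.5] [-0.032  0.    -0.003]
(0, 28, 5) [ -0.  -14.6 -14.4] [-0.084  0.001 -0.003]
(0, 28, 8) [ -0.1 -23.8 -21.8] [-0.137  0.001 -0.003]
(0, 28, 11) [ -0.1 -33.5 -28.7] [-0.189  0.001 -0.003]
(0, 28, 14) [ -0.1 -43.5 -35.1] [-0.241  0.001 -0.003]
```

Emit:
apply_moves(
  steps=[
    {"tx": 0,"ty": -5.5,"tz": -6.5,"wx": -0.035,"wy": 0,"wz": 0},
    {"tx": 0,"ty": -14.5,"tz": -14.5,"wx": -0.085,"wy": 0,"wz": 0},
    {"tx": 0,"ty": -24,"tz": -22,"wx": -0.135,"wy": 0,"wz": 0},
    {"tx": 0,"ty": -33.5,"tz": -28.5,"wx": -0.19,"wy": 0,"wz": 0},
    {"tx": 0,"ty": -43.5,"tz": -35,"wx": -0.24,"wy": 0,"wz": 0},
    {"tx": 0,"ty": -43.5,"tz": -35,"wx": -0.24,"wy": 0,"wz": 0},
  ],
  force=120,
)

```text
time: 8.4
eef_pos: [0.5488, 0.0482, 0.2204]
tcp_rot: [0.661, 0.741, 0.089, 0.079]
contact_force: [0.1, -0.1, -2.2]
opening: 0.228
```

```bash

python3 - <<'E'
from w import *
R,p,s=tool(); print(s['time'],p,R.as_matrix().round(3),s['opening'],s['contact_force'],s['wrist_torque'],s['qpos'].round(2))
print(pose(0,28,14)[0])
c=cam('wrist'); save(c,'wrist6.png')
c=cam('side'); cv2.imwrite('pics/side6.png',cv2.resize(c['img'][120:270,230:430,::-1],None,fx=4,fy=4,interpolation=cv2.INTER_CUBIC))
prow([(8,28.5,15),(16,29,16.5),(25,30,18),(35,30,21),(45,30,25),(55,31,27.5),(65,32,30),(75,33,31),(85,34,32),(85,60,32)])
E
```

```text
8.4 [0.54875757 0.04820594 0.22040664] [[-0.114  0.965  0.236]
 [ 0.994  0.111  0.027]
 [ 0.     0.237 -0.971]] 0.22795056525947904 [ 0.07536467 -0.06201247 -2.23741052] [-0.05582753  0.10226955 -0.03483237] [-0.1   0.21  2.04  0.08  0.65 -1.85]
[0.55128635 0.04796653 0.22243997]
(8, 28.5, 15) [-0.3  6.9 -3.2] [-0.023  0.001 -0.003]
(16, 29, 16.5) [-0.3 10.4 -5.8] [-0.049  0.001 -0.003]
(25, 30, 18) [-0.3 15.  -8.5] [-0.075  0.001 -0.003]
(35, 30, 21) [ -0.3  15.5 -13.7] [-0.128  0.001 -0.003]
(45, 30, 25) [ -0.3  12.3 -20.5] [-0.198  0.001 -0.003]
(55, 31, 27.5) [ -0.3  13.9 -24.4] [-0.241  0.001 -0.003]
(65, 32, 30) [ -0.3  15.3 -27.9] [-0.285  0.001 -0.003]
(75, 33, 31) [ -0.3  21.8 -28.4] [-0.302  0.001 -0.003]
(85, 34, 32) [ -0.3  28.2 -28.8] [-0.32   0.001 -0.003]
(85, 60, 32) [ -0.3  34.3 -54.1] [-0.32   0.001 -0.003]
```

View pics/wrist6.png

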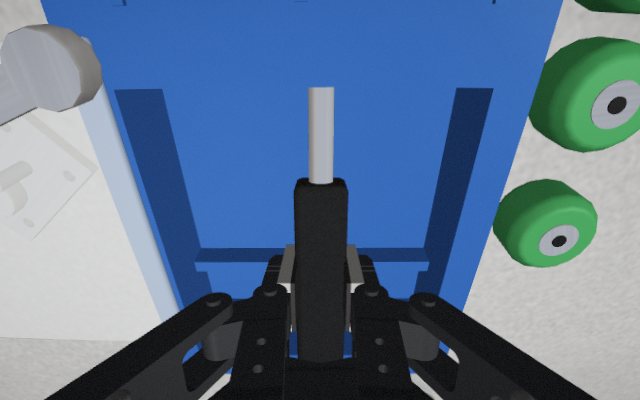

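View pics/side6.png

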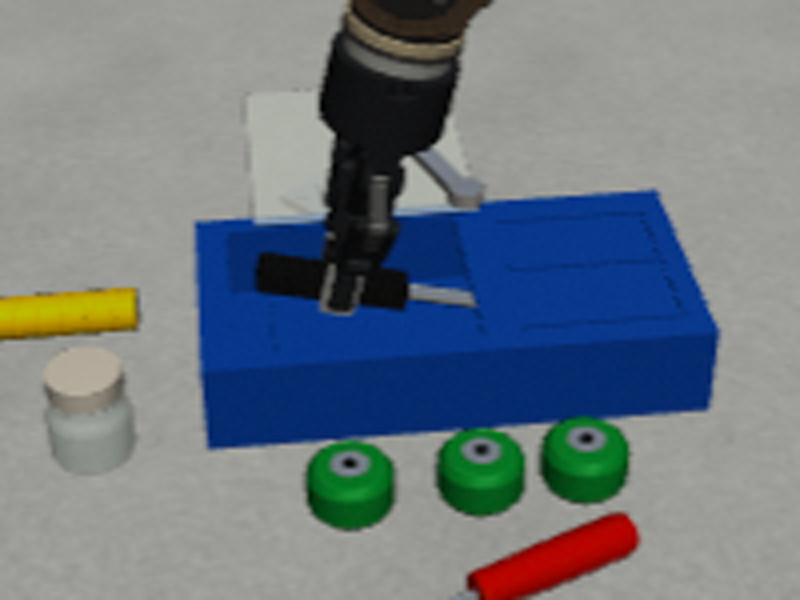

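Emit:
apply_moves(
  steps=[
    {"tx": 0,"ty": 7,"tz": -3,"wx": -0.023,"wy": 0,"wz": 0},
    {"tx": 0,"ty": 10.5,"tz": -6,"wx": -0.05,"wy": 0,"wz": 0},
    {"tx": 0,"ty": 15,"tz": -8.5,"wx": -0.075,"wy": 0,"wz": 0},
    {"tx": 0,"ty": 15.5,"tz": -13.5,"wx": -0.128,"wy": 0,"wz": 0},
    {"tx": 0,"ty": 12.5,"tz": -20.5,"wx": -0.198,"wy": 0,"wz": 0},
    {"tx": 0,"ty": 14,"tz": -24.5,"wx": -0.24,"wy": 0,"wz": 0},
    {"tx": 0,"ty": 15.5,"tz": -28,"wx": -0.285,"wy": 0,"wz": 0},
    {"tx": 0,"ty": 22,"tz": -28.5,"wx": -0.302,"wy": 0,"wz": 0},
    {"tx": 0,"ty": 28,"tz": -29,"wx": -0.32,"wy": 0,"wz": 0},
    {"tx": 0,"ty": 28,"tz": -29,"wx": -0.32,"wy": 0,"wz": 0},
  ],
)

```text
time: 9.5
eef_pos: [0.5718, 0.0504, 0.2562]
tcp_rot: [0.639, 0.717, 0.207, 0.185]
contact_force: [0.3, -0.6, -2.1]
opening: 0.232
```

```bash

python3 - <<'E'
from w import *
R,p,s=tool(); print(s['time'],p,R.as_matrix().round(3),s['opening'],s['contact_force'],s['wrist_torque'],s['qpos'].round(2))
print(pose(85,34,32)[0])
c=cam('wrist'); save(c,'wrist7.png')
c=cam('side'); cv2.imwrite('pics/side7.png',cv2.resize(c['img'][120:270,230:430,::-1],None,fx=4,fy=4,interpolation=cv2.INTER_CUBIC))
prow([(85,60,32),(85,100,32),(85,140,32),(85,170,32),(85,190,32)])
E
```

```text
9.5 [0.57184492 0.05040167 0.25618661] [[-0.114  0.841  0.529]
 [ 0.993  0.097  0.06 ]
 [-0.     0.533 -0.846]] 0.23205060380324477 [ 0.3186317  -0.5549473  -2.08232289] [-0.11068355  0.27151611 -0.03458495] [-0.1   0.17  2.03  0.3   0.4  -2.03]
[0.57037197 0.05020805 0.2548988 ]
(85, 60, 32) [ -0.2  13.  -22. ] [ 0.001  0.001 -0.002]
(85, 100, 32) [ -0.2  34.2 -55.9] [ 0.001  0.001 -0.002]
(85, 140, 32) [ -0.2  55.5 -89.8] [ 0.001  0.001 -0.002]
(85, 170, 32) [  -0.2   71.4 -115.2] [ 0.001  0.001 -0.002]
(85, 190, 32) [  -0.2   82.  -132.2] [ 0.001  0.001 -0.002]
```

View pics/side7.png

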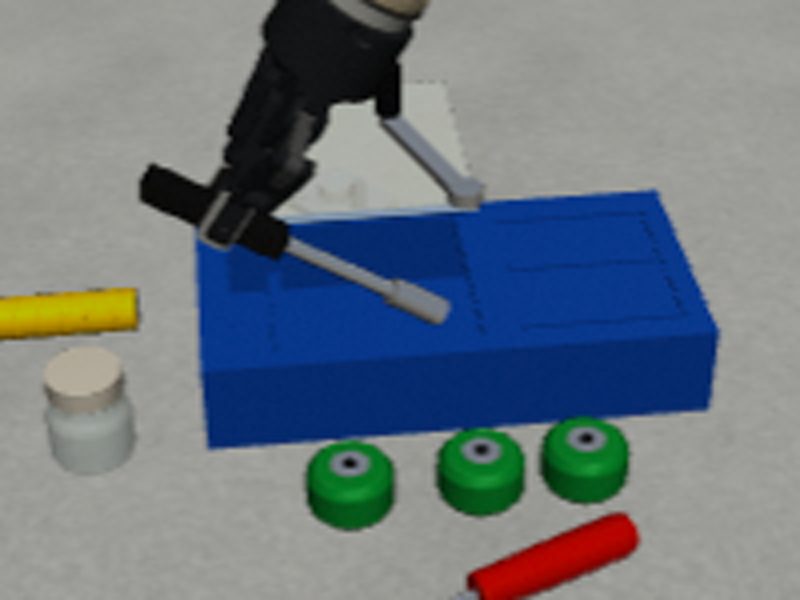

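View pics/wrist7.png

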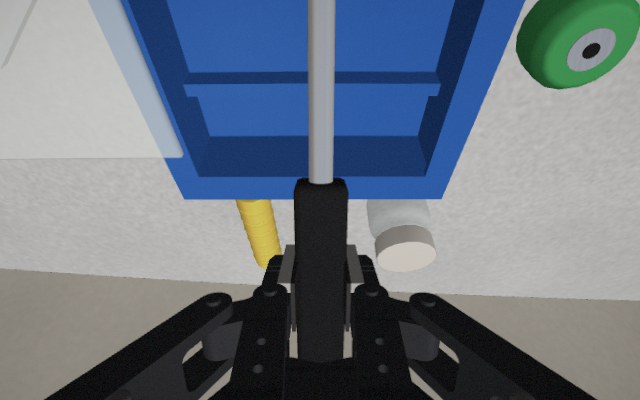

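Emit:
apply_moves(
  steps=[
    {"tx": 0,"ty": 6,"tz": -10,"wx": 0,"wy": 0,"wz": 0},
    {"tx": 0,"ty": 13,"tz": -22,"wx": 0,"wy": 0,"wz": 0},
    {"tx": 0,"ty": 24,"tz": -39,"wx": 0,"wy": 0,"wz": 0},
    {"tx": 0,"ty": 34,"tz": -56,"wx": 0,"wy": 0,"wz": 0},
    {"tx": 0,"ty": 45,"tz": -73,"wx": 0,"wy": 0,"wz": 0},
    {"tx": 0,"ty": 55,"tz": -90,"wx": 0,"wy": 0,"wz": 0},
    {"tx": 0,"ty": 65,"tz": -105,"wx": 0,"wy": 0,"wz": 0},
    {"tx": 0,"ty": 71,"tz": -115,"wx": 0,"wy": 0,"wz": 0},
    {"tx": 0,"ty": 75,"tz": -121,"wx": 0,"wy": 0,"wz": 0},
    {"tx": 0,"ty": 75,"tz": -121,"wx": 0,"wy": 0,"wz": 0},
    {"tx": 0,"ty": 75,"tz": -121,"wx": 0,"wy": 0,"wz": 0},
    {"tx": 0,"ty": 75,"tz": -121,"wx": 0,"wy": 0,"wz": 0},
  ],
)

```text
time: 10.8
eef_pos: [0.5697, 0.0504, 0.3965]
tcp_rot: [0.64, 0.717, 0.205, 0.183]
contact_force: [-0.3, -0.1, -1.9]
opening: 0.232
```

```bash

python3 - <<'E'
from w import *
R,p,s=tool(); print(s['time'],p,R.as_matrix().round(3),s['opening'],s['contact_force'],np.abs(s['dq']).max())
print(pose(85,180,32)[0])
c=cam('side'); cv2.imwrite('pics/side8.png',cv2.resize(c['img'][60:270,200:450,::-1],None,fx=2.8,fy=2.8,interpolation=cv2.INTER_CUBIC))
S=S0+u*.085; S[2]=.18; E=S+.21*(u*np.cos(np.radians(32))+np.array([0,0,np.sin(np.radians(32))]))
print('pred side socket,end',(proj(c,[S,E])-[200,60])*2.8)
k,a=knob(1.571); print((proj(c,[[*k,.112]])-[200,60])*2.8)
c=cam('scene'); save(c,'scene8.png'); print(proj(c,[S,E,[*k,.112]]))
E
```

```text
10.8 [0.56966599 0.05037306 0.39645082] [[-0.114  0.843  0.525]
 [ 0.993  0.096  0.061]
 [ 0.001  0.529 -0.849]] 0.23211331766559865 [-0.32279203 -0.06752493 -1.94601335] 0.0026827021000159932
[0.57037197 0.05020805 0.4008988 ]
pred side socket,end [[397.48290475 244.16238855]
 [169.89276643 133.49020323]]
[[354.36173608 211.57282517]]
[[263.2082382  147.66397   ]
 [291.28776926 197.67423481]
 [160.07378401 212.17233489]]
```

View pics/side8.png

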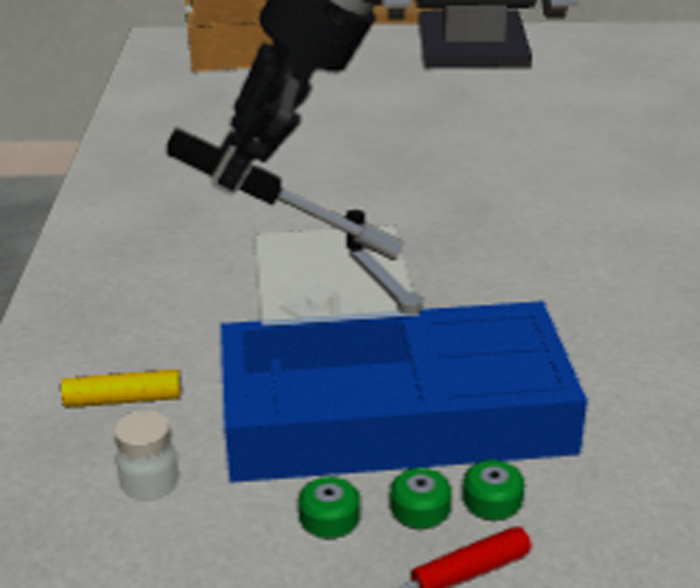

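View pics/scene8.png

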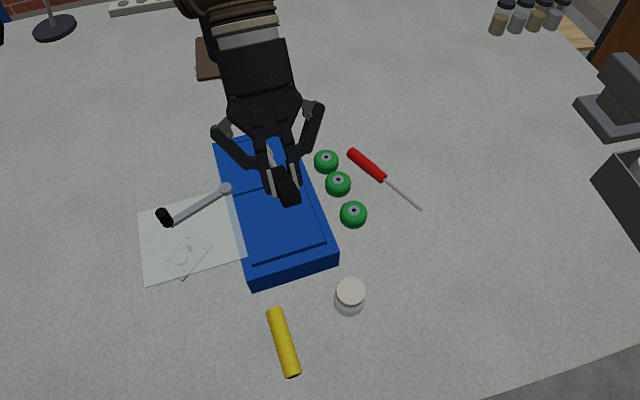

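```bash
python3 -c "
from h import *
print(ctrl.sign_off()); print(readout.get_state()['time'])"
```

```text
the job is handed in; nothing more can be done
None
the job is handed in; nothing more can be done
```

I swung the cover to its open stop, tilted the wrench and drew it out handle end first. I handed the job in at about 11 s with the wrench still in the gripper.

**Last checks:**
- **Wrench position:** the side camera shows both wrench ends within a few pixels of where I predicted them. By calculation, the socket end is about 175 mm above the counter and the handle end about 290 mm. The wrench is clear of everything but the gripper.
- **Grip and motion:** the fingers are stopped on the handle at an opening of 0.23, with the grip set to 120 N. The wrist reads about 2 N, which is the weight of the wrench. Joint speeds are nearly zero.
- **Cover and bystanders:** in both views the knob sits within a couple of pixels of its place at the open stop (1.571 rad). By eye, the bystanders look unmoved; I didn't measure their positions again.

**Exceptions:**
- The first move call was refused because it left out zero values, and nothing moved.
- The arm came to rest about 4 mm lower than commanded, which is well within the margin.

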